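Lock the corkscrew cell and hang up the key

ROBOT

A 6-joint arm with a two-finger parallel gripper is mounted at the origin on the work surface. World frame = base frame: x ahead of the robot, y to its left, z up, the work surface at z = 0. Lengths are in m, angles in rad, forces in N, time in s.
With the tool pointing down it reaches from about 0.2 to 0.875 m from the base axis. Payload 3.4 kg.
Tool frame: the origin (TCP) lies between the finger pads; the fingertips stand 25 mm ahead of it and the grasp point (between the pads) lies 6 mm ahead of it (r.nose_length is the z of the fingertips in the tool frame, in m); z points along the fingers, y is the line along which they close (so a half turn about z gives the same grasp; the last joint's range is limited). The gripper opens to 94 mm and grips with 3 to 60 N. Pads are 16 mm wide; open, the fingers measure 119 mm over their backs; the gripper's body (75 mm by 177 mm) begins 78 mm behind the grasp point.
Start: joints at [-1.453, 0.276, 1.505, -0, 1.361, -0.121], TCP at [0.136, -0.559, 0.23] pointing down, gripper open.
Joint ranges: [-2.89, 2.89], [-0.75, 2.08], [0.22, 2.7], [-1.18, 4.32], [0.11, 2.71], [-2.7, 2.7]. Speed limits (rad/s): [2.57, 2.57, 3.14, 3.14, 3.14, 3.14].

INTERFACE

Orientations are given as a unit quaternion [w, x, y, z].
In Python, from plant import r, gripper_to, inverse_kinematics, vision, models, telemetry gives the robot as it stands. Calls block until the motion is done:
- r.move_to(position, orientation): joint-space move of the TCP to a pose.
- r.move_l(position, rot=None, vel=0.15, guard=None): straight line of the TCP; rot=None keeps the orientation; vel is the mean speed in m/s. With guard (N) it stops when the force on the tool has changed by that much, and returns True; else False.
- r.movej(angles): joint-space move.
- gripper_to(opening, f_grip=None): finger opening in m; f_grip is the grip in N (None keeps the last); returns when the fingers have stopped.
- r.hold(seconds).
- inverse_kinematics(position, orientation): joint angles nearest the present ones, or None.
- vision.snapshot(name): name is "scene" or "top" or "wrist"; returns the picture (480x640x3 uint8, red, green, blue); there is no depth.
- vision.get_calibration(name): a dict with "fx", "fy", "cx", "cy" (pixels), "position" and "orientation" of the camera in the world. Camera axes: x right, y down, z forward; pixel columns grow to the right and rows downward; lengths in m; the calibration is good to about 2 mm. A picture is of the moment at which its call begins: read the wrist's pose just before it. get_calibration takes no time and is no camera call; for the wrist camera it gives the pose at the moment of the call.
A pose or a line that the arm cannot do raises r.PlanningError and nothing moves.
- r.sign_off(): hands the job in; it is judged then, once.
Trained networks look in the newest picture that a camera, given by its name, has taken for a name from the list of things; names that differ only in an ending like _2 or _b are one class to them, and where a whole thing is asked for, a point or a joint stands for the part that bears it (a point fixed in the world has none). Each returns a list of dicts, best first, with "score" (0 to 1); they miss things now and then, are a little off and sometimes report something else, mostly with a low value. They report only what shows in the picture. A call takes as long as a camera call. They do not tell look-alikes from the thing itself.
- models.boxes_of(thing, camera): "at" ([x, y, z] in m, in world coordinates, good to about 4 mm: the middle of the surface that is visible of it).
- models.regions_of(thing, camera): "pixels" (480x640 bool, what is visible of it).
- models.mark_of(thing, camera): "at" ([x, y, z] in m, in world coordinates, good to about 4 mm: a listed point, or the origin of a listed thing).
Readings, each from a call of its own:
- telemetry.current_t(): time.
- telemetry.current_joints(): joint angles.
- telemetry.current_dq(): joint speeds.
- telemetry.current_joint_efforts(): joint torques, N m.
- telemetry.current_ee_pos(): TCP position.
- telemetry.current_tool_rot(): TCP orientation.
- telemetry.current_wrist_force(): force on the tool from outside, world axes, zero at the start.
- telemetry.current_torque(): the same for the moment, N m.
- telemetry.current_opening(): finger opening in m.
- telemetry.current_finger_force(): force on a finger pad.
Only numpy, scipy, OpenCV 4.12 (cv2) and the standard library are available. Lean on these libraries where they do the work, as an engineer would, in place of code of your own. Each camera call takes 0.05 s, during which the arm holds its last target. There are 200 camera calls.

TASK

Lock up the corkscrew cell in the drawer: push its flap lid fully shut, then take the T-handled key from the rim of the plywood box, put it fully into the lock in front of the flap, turn it clockwise to its stop so that the bolt slides out over the flap, turn it back home and draw it straight out. Finish by hanging the key upright by its own hook over a rim of the steel tub, let go of it, and leave the other kitchen things where they are.

Things in the scene. Friction and masses are not known exactly. Their poses are not given: they have to be found in the camera images.
- cell: Plywood divider cell, fixed, 190 x 150 mm; origin under its centre. Its +x half (x -27 to 95 mm) is an open box covered by the flap; its -x end is an aluminium lock case 66 (x) x 110 (y) mm with its top 88 mm above the drawer floor (the drawer floor is at height 0), centred at x = -62.5 mm.
- keyway (a point): Centre of the keyhole at the top face of the brass barrel, 90 mm above the drawer floor; axes are the cell's (z up), it does not turn. The slot goes straight down 30 mm. With the barrel at 0 it is 26 mm long along the cell's y and 8 mm wide along its x, the long sides with a 45 degree lead-in 3 mm deep. The key fits either way round (half a turn).
- barrel (a joint): Lock barrel about the vertical through the keyway: 0 is home, grows CLOCKWISE seen from above, to the stop at 1.30 rad. Friction 0.04 N m, no spring. It is turned by the key; the key's blade has some 0.15 rad of play in the slot, so the key has to turn about that much more than the barrel, both out and back.
- bolt (a joint): Steel bolt, 28 mm wide, that slides along the cell's +x out of the lock case over the flap's free edge: 0 is withdrawn, about 0.0165 m is fully thrown. A pin under the barrel drives it out as the barrel turns to its stop; it stays out when the barrel goes home. If thrown while the flap is open it blocks the flap.
- flap (a joint): Flap lid, plywood 119 (from hinge to free edge) x 148 x 8 mm, hinged at the cell's far (+x) side: 0 is shut (lying level, top face 74 mm above the drawer floor), grows as the free (robot side) edge rises, to 1.2 rad. A stiff hinge: it stays where it is left, and is shut by pressing down on it, at some 5 N near the middle.
- flap_hinge (a point): On the hinge line of the flap, in the middle of its width, at the underside of the shut flap: 66 mm above the drawer floor, 92 mm along the cell's +x from its origin. Fixed to the cell; the line runs along its y.
- flap_edge (a point): Middle of the flap's free edge, on its top face; moves with the flap.
- key: Steel T-handled key, 108 mm tall, 0.18 kg, upright throughout, z up. Origin: centre of the blade's foot. Blade 22 (y) x 5 mm (x), z 0 to 28; round stem 15 mm thick, z 28 to 70, its lower end rests on the barrel when fully in (28 mm deep). Flat handle plate 10 mm thick (y), x -22 to 27.5, z 70 to 108: pinch it across y near x = 0, z = 96. Hook leg: x 21.5 to 27.5, y +-5, z 38 to 72.
- key_throat (a point): Inside top of the key's hook, on the handle's flat underside, midway between stem and hook leg (key x = 14.5, z = 70 mm): a rim up to 6 mm thick fits in the 14 mm wide throat, and the underside rests on the rim.
- rack: Open plywood box, fixed, 130 (x) x 160 (y) x 88 mm high, walls 6 mm; origin under its centre. At the start the key hangs on its -x wall, upright, key axes parallel to the rack's, hook leg inside the box and stem against the outside of the wall.
- tub: Open steel tub, fixed, 130 (x) x 150 (y) x 92 mm high, walls 5 mm, plain flat rim; origin under its centre, z up. Any of its four walls will do for the key.
- can_opener: Bystander: bronze can opener, 145 x 40 x 21 mm, lying near the front of the drawer; origin at its underside.
- corkscrew: Bystander: stag-handled corkscrew, 105 x 100 x 25 mm, lying inside the rack; origin at its underside.
- stopper: Bystander: blue glass bottle stopper standing, 82 mm tall, 44 mm thick, near the front of the drawer; origin under its centre.
- cap_lifter: Bystander: steel crown cap lifter, 125 x 40 x 8 mm, lying inside the tub; origin at its underside.
Things that resemble listed ones, but are neither listed nor needed, are in the scene too. Leave any purple or red look-alike of the key alone.

How it is judged:
By the outcome, as a careful person would: the job done as asked, in the order asked, and still so for the second after the job is handed in, with the robot touching nothing.
It also fails if it takes over 69 s, if anything falls off the work surface, if the arm or the gripper's body presses on something with over 40 N, if the wrist force passes 120 N, or if a joint passes its speed limit or range.

## Working session

There is one attempt and no reset: what is moved stays moved. The work goes in short steps, each a Python script; the robot and the scene stay as the last script left them, time stands still between calls to the robot, and variables do not carry over. Pictures are saved under pics/ and viewed, at most 13 in all, crops included, and the job is handed in when it is done.

```bash
mkdir -p pics; ls; python3 - <<'E'
from plant import r, vision, models, telemetry
import cv2, numpy as np
ims=[]
for c in ("scene","top"):
    im=vision.snapshot(c); cv2.imwrite(f"pics/{c}1.png",im[:,:,::-1])
    k=vision.get_calibration(c); print(c,{a:np.round(b,3) for a,b in k.items()})
    for t in ("key","key_throat","cell","keyway","rack","tub","flap_edge","flap_hinge"):
        print(c,t,[(np.round(d["at"],3).tolist(),round(d["score"],2)) for d in models.mark_of(t,c)[:4]])
print(telemetry.current_t(), telemetry.current_tool_rot())
E
```

```text
pics
scene {'fx': np.float64(621.463), 'fy': np.float64(621.463), 'cx': np.float64(315.277), 'cy': np.float64(246.692), 'position': array([1.272, 0.398, 0.887]), 'orientation': array([-0.214,  0.455,  0.789, -0.353])}
scene key [([0.54, -0.236, 0.016], 0.94), ([0.236, -0.268, 0.018], 0.87), ([0.65, 0.232, 0.013], 0.74)]
scene key_throat [([0.225, -0.337, 0.01], 0.96), ([0.548, -0.242, 0.088], 0.68), ([0.709, 0.192, 0.009], 0.6)]
scene cell [([0.602, -0.018, -0.004], 0.64)]
scene keyway [([0.539, -0.023, 0.091], 0.96), ([0.605, -0.016, 0.0], 0.42)]
scene rack [([0.603, -0.284, -0.002], 0.89)]
scene tub [([0.539, 0.308, -0.0], 0.85)]
scene flap_edge [([0.63, -0.016, 0.166], 0.96)]
scene flap_hinge [([0.697, -0.01, 0.067], 0.78), ([0.368, -0.02, -0.0], 0.58)]
top {'fx': np.float64(536.025), 'fy': np.float64(536.025), 'cx': np.float64(307.708), 'cy': np.float64(245.834), 'position': array([ 0.346, -0.035,  1.092]), 'orientation': array([ 0.035, -0.705,  0.707, -0.041])}
top key [([0.228, -0.265, 0.011], 0.89), ([0.655, 0.236, 0.013], 0.64), ([0.538, -0.238, 0.018], 0.6)]
top key_throat [([0.226, -0.334, 0.009], 0.81), ([0.703, 0.187, 0.01], 0.59), ([0.55, -0.246, 0.087], 0.5), ([0.6, -0.286, 0.0], 0.34)]
top cell [([0.603, -0.019, 0.0], 0.96)]
top keyway [([0.544, -0.024, 0.09], 0.64)]
top rack [([0.601, -0.286, 0.001], 0.8)]
top tub [([0.537, 0.308, 0.004], 0.92)]
top flap_edge [([0.63, -0.013, 0.166], 0.87)]
top flap_hinge [([0.697, -0.011, 0.067], 0.62)]
0.9 [5.27024504e-05 9.92881695e-01 1.19104732e-01 8.68568213e-07]
```

View pics/scene1.png

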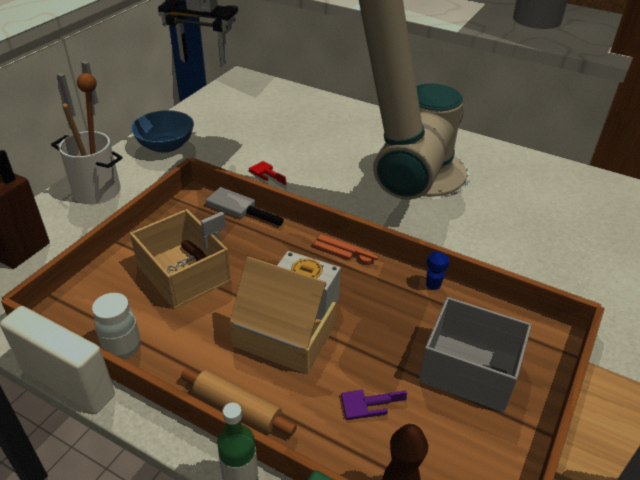

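View pics/top1.png

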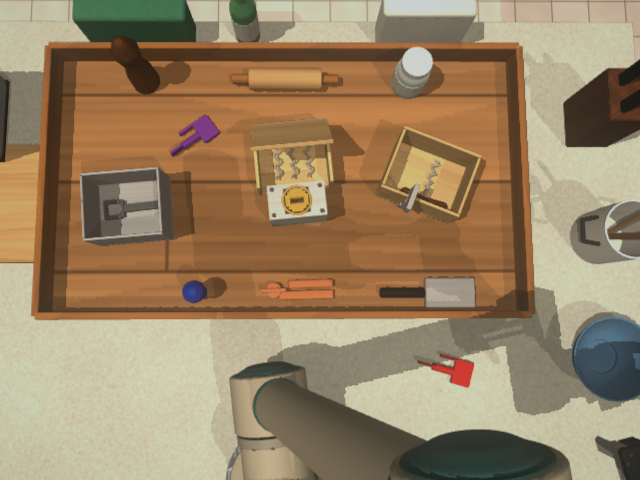

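Candidates for the key: the red flat one (top 455,370, outside the drawer), the purple one (top 200,130) and the steel one hanging on the plywood box's lower-left wall (top 412,197; scene 212,222). I choose the steel one and will check it in a close wrist view.

```bash
cat > h.py <<'E'
from plant import r, gripper_to, inverse_kinematics, vision, models, telemetry
import cv2, numpy as np
from scipy.spatial.transform import Rotation as R
def down(yaw): return [0.,np.cos(yaw/2),np.sin(yaw/2),0.]   # tool x at yaw, tool y at yaw-90deg
def snap(c,f=None):
    k=vision.get_calibration(c); im=vision.snapshot(c)
    if f: cv2.imwrite(f"pics/{f}.png",im[:,:,::-1])
    return im,k
def rot(k): q=k["orientation"]; return R.from_quat([q[1],q[2],q[3],q[0]]).as_matrix()
def pix(k,P):
    p=(np.atleast_2d(P)-k["position"])@rot(k); return np.c_[k["fx"]*p[:,0]/p[:,2]+k["cx"],k["fy"]*p[:,1]/p[:,2]+k["cy"]]
def ray(k,uv,z):
    d=rot(k)@[(uv[0]-k["cx"])/k["fx"],(uv[1]-k["cy"])/k["fy"],1]; return k["position"]+d*(z-k["position"][2])/d[2]
def show(c,ts):
    for t in ts: print(c,t,[(np.round(d["at"],4).tolist(),round(d["score"],2)) for d in models.mark_of(t,c)[:3]])
E
python3 - <<'E'
from h import *
k=vision.get_calibration("wrist"); p=telemetry.current_ee_pos(); q=telemetry.current_tool_rot()
Rt=R.from_quat([q[1],q[2],q[3],q[0]]).as_matrix()
print("cam in tool",np.round(Rt.T@(k["position"]-p),3),np.round(Rt.T@rot(k),2).tolist(),k["fx"])
for n,P,y0 in (("rack",[.54,-.24,.2],-.41),("cell",[.541,-.0235,.2],.083),("tub",[.537,.24,.2],0)):
    for dy in (-3.14,-1.57,0,1.57,3.14):
        a=inverse_kinematics(P,down(y0+dy)); print(n,dy,None if a is None else np.round(a,2))
r.move_to([.50,-.26,.34],down(-.41)); snap("wrist","w1")
show("wrist",("key","key_throat","rack")); print(telemetry.current_t())
E
```

```text
cam in tool [ 0.069 -0.    -0.155] [[-0.0, -0.97, -0.24], [1.0, -0.0, -0.0], [0.0, -0.24, 0.97]] 410.75397580341297
rack -3.14 [-0.54  0.32  1.52 -0.    1.3  -1.7 ]
rack -1.57 None
rack 0 [-0.54  0.32  1.52 -0.    1.3   1.44]
rack 1.57 [-0.54  0.32  1.52 -0.    1.3  -0.13]
rack 3.14 [-0.54  0.32  1.52 -0.    1.3  -1.7 ]
cell -3.14 [-0.17  0.24  1.63 -0.    1.27 -1.83]
cell -1.57 None
cell 0 [-0.17  0.24  1.63 -0.    1.27  1.32]
cell 1.57 [-0.17  0.24  1.63 -0.    1.27 -0.25]
cell 3.14 [-0.17  0.24  1.63 -0.    1.27 -1.82]
tub -3.14 [ 0.3   0.31  1.53 -0.    1.3  -1.27]
tub -1.57 None
tub 0 [ 0.3   0.31  1.53 -0.    1.3   1.87]
tub 1.57 [ 0.3   0.31  1.53 -0.    1.3   0.3 ]
tub 3.14 [ 0.3   0.31  1.53 -0.    1.3  -1.27]
wrist key [([0.5383, -0.2363, 0.0184], 0.58)]
wrist key_throat [([0.5527, -0.2375, 0.0855], 0.62), ([0.2258, -0.3397, 0.0079], 0.55)]
wrist rack [([0.5998, -0.2808, 0.0036], 0.59)]
2.8583
```

View pics/w1.png

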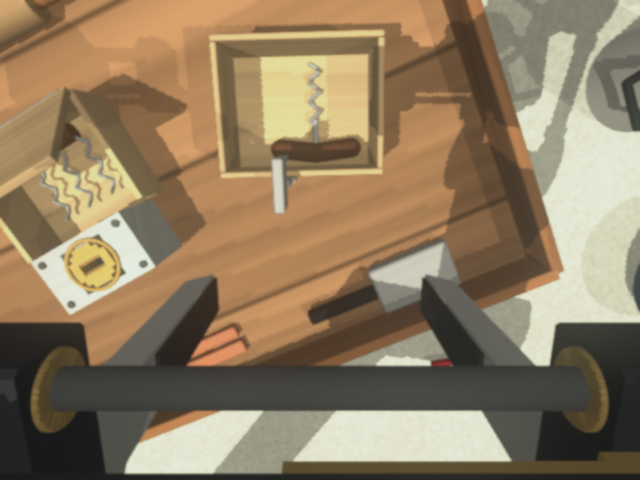

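The wrist view shows the steel key at (280,185), handle across the near wall of the plywood box, with its hook inside. The box's rim corners are (219,177), (383,173), (384,32) and (211,38).

```bash
python3 - <<'E'
from h import *
k=vision.get_calibration("wrist")   # arm has not moved since w1
C=np.array([ray(k,u,.088) for u in ((219,177),(383,173),(384,32),(211,38))]); 
for a,b in ((0,1),(1,2),(3,2),(0,3)): d=C[b]-C[a]; print(a,b,np.linalg.norm(d),np.degrees(np.arctan2(d[1],d[0])))
print("rack centre",C.mean(0))
m=models.regions_of("key","wrist"); 
for d in m[:3]:
    v,u=np.nonzero(d["pixels"]); print(d["score"],len(u),u.min(),u.max(),v.min(),v.max())
im=cv2.imread("pics/w1.png"); cv2.imwrite("pics/w1c.png",cv2.resize(im[130:230,210:350],None,fx=5,fy=5,interpolation=cv2.INTER_NEAREST))
for u in ((273,157),(286,157),(286,212),(274,212),(280,185)): print(u,ray(k,u,.126))
E
```

```text
0 1 0.16083287282420247 -112.18261688250905
1 2 0.1263320105980356 -21.83905814402272
3 2 0.15700531144426444 -111.7428272907411
0 3 0.12516238480323139 -23.590257303853463
rack centre [ 0.59791301 -0.28253168  0.088     ]
0.71 111 431 449 359 365
0.5 4760 0 70 86 196
0.25 1432 71 116 243 285
(273, 157) [ 0.56621542 -0.24494942  0.126     ]
(286, 157) [ 0.56164511 -0.25542767  0.126     ]
(286, 212) [ 0.51715803 -0.23499059  0.126     ]
(274, 212) [ 0.52151423 -0.22500404  0.126     ]
(280, 185) [ 0.54149673 -0.24027189  0.126     ]
```

View pics/w1c.png

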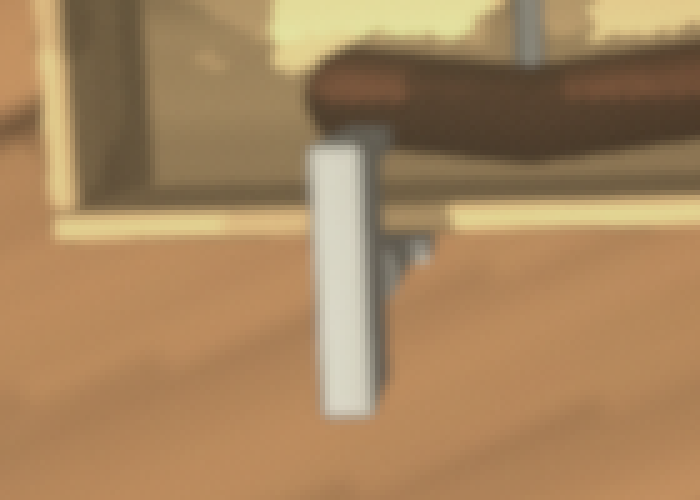

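The crop confirms it: the grey-steel key, top face corners at about (272,159), (282,159), (285,213) and (274,213). Now shut the flap.

```bash
python3 - <<'E'
from h import *
gripper_to(0.0,20)
q=down(.083+np.pi)
n=r.nose_length
r.move_to([.637,-.016,.215+n],q)
r.move_l([.637,-.016,.090+n],vel=.08)
print(telemetry.current_wrist_force())
g=r.move_l([.637,-.016,.070+n],vel=.04,guard=15)
print(g,telemetry.current_ee_pos()[2]-n,telemetry.current_wrist_force())
r.hold(.2)
r.move_l([.637,-.016,.20+n],vel=.2)
r.move_to([.50,-.03,.36],q); snap("wrist","w2")
show("wrist",("keyway","cell","flap_edge","flap_hinge"))
k=vision.get_calibration("wrist"); print(pix(k,[[.541,-.0235,.09]]))
snap("top","t2");print(telemetry.current_t())
E
```

```text
[-0.2449963  -0.22973114  0.82912401]
True 0.0742362763188309 [-0.71674104 -0.3099154   6.51096299]
wrist keyway [([0.5422, -0.0287, 0.09], 0.73)]
wrist cell [([0.6024, -0.0184, -0.006], 0.58)]
wrist flap_edge [([0.3718, 0.1716, -0.004], 0.26)]
wrist flap_hinge [([0.6016, -0.2837, 0.0057], 0.59), ([0.6966, -0.0063, 0.0626], 0.56)]
[[321.32242214 247.51093532]]
11.2167
```

View pics/w2.png

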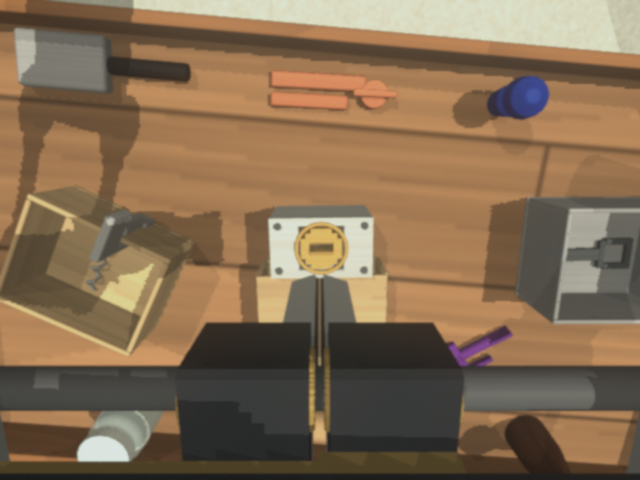

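The flap is shut: tip height was 74.2 mm at contact, and the lid is level behind the lock. The keyhole is at (321,247), aligned with the case. Next I'll refine the keyhole and take the key.

```bash
python3 - <<'E'
from h import *
k=vision.get_calibration("wrist"); im=cv2.imread("pics/w2.png")
g=cv2.cvtColor(im,cv2.COLOR_BGR2GRAY)[235:260,300:342]
m=(g<95).astype(np.uint8); n,l,s,c=cv2.connectedComponentsWithStats(m)
print([(s[i][:5].tolist(),np.round(c[i]+[300,235],1).tolist()) for i in range(1,n) if s[i][4]>30])
hsv=cv2.cvtColor(im,cv2.COLOR_BGR2HSV)
y=np.zeros(g.shape); m=cv2.inRange(hsv,(10,120,120),(35,255,255))[200:300,250:400]
n,l,s,c=cv2.connectedComponentsWithStats(m[:75]); print([(s[i].tolist(),(c[i]+[250,200]).tolist()) for i in range(1,n) if s[i][4]>200])
C=[ray(k,u,.088) for u in ((269,220),(373,217),(374,276),(271,278))]
for a,b in ((0,1),(3,2),(0,3),(1,2)): d=C[b]-C[a]; print(np.linalg.norm(d),np.degrees(np.arctan2(d[1],d[0])))
print("case",np.mean(C,0), "slot",ray(k,(321,247.5),.09))
# key grasp
ky=-.39; P=np.array([.5385,-.2375]); q=down(ky+np.pi)
gripper_to(.05)
r.move_to([P[0],P[1],.114+.006+.09],q); snap("wrist","w3")
show("wrist",("key","key_throat")); kk=vision.get_calibration("wrist")
c,s_=np.cos(ky),np.sin(ky)
print(pix(kk,[[P[0]+c*x-s_*y,P[1]+s_*x+c*y,.126] for x,y in ((-22,-5),(27.5,-5),(27.5,5),(-22,5)) for x,y in [(x/1e3,y/1e3)]]).round(1).tolist())
print(telemetry.current_t())
E
```

```text
[([11, 10, 21, 5, 59], [322.5, 247.2])]
[([0, 0, 150, 75, 2373], [361.84450063211125, 223.9772439949431]), ([45, 23, 52, 51, 1773], [320.8522278623801, 246.7727016356458])]
0.10943327661628875 96.43522951147669
0.11219227964318786 95.92053371669276
0.06421905948347978 5.056340324667514
0.06521949720702622 7.497510250347848
case [ 0.54248161 -0.02297346  0.088     ] slot [ 0.54119536 -0.02387646  0.09      ]
wrist key [([0.541, -0.2345, 0.0201], 0.65)]
wrist key_throat [([0.5536, -0.2376, 0.087], 0.61)]
[[307.8, 221.2], [308.2, 299.1], [324.2, 299.1], [324.6, 221.2]]
13.2833
```

View pics/w3.png

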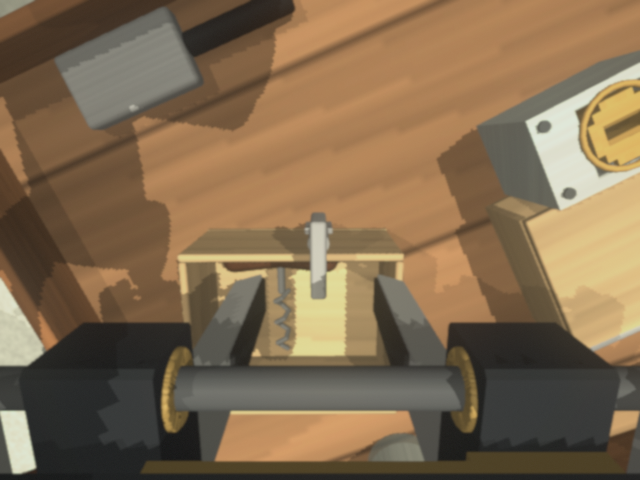

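The key's top face runs from about (318,221) to (318,298), as predicted to about 1 mm. Grasp it and lift.

```bash
python3 - <<'E'
from h import *
P=[.5385,-.2375]
r.move_l([*P,.120],vel=.1,guard=10); print(telemetry.current_ee_pos())
gripper_to(0.0,40); print("open",telemetry.current_opening(),telemetry.current_finger_force())
f0=telemetry.current_wrist_force()
r.move_l([*P,.215],vel=.12); print("df",telemetry.current_wrist_force()-f0)
q=down(.095+np.pi)
r.move_to([.5412,-.0238,.092+.102+.015],q); r.hold(.1)
snap("wrist","w4"); snap("scene","s4")
show("wrist",("key","keyway")); show("scene",("key","keyway")); print(telemetry.current_t())
a=cv2.imread("pics/w4.png")[120:420,170:470]; b=cv2.resize(cv2.imread("pics/s4.png")[180:330,230:380],(300,300))
cv2.imwrite("pics/c4.png",cv2.resize(np.hstack([a,b]),(800,400)))
E
```

```text
[ 0.53898892 -0.23778147  0.12062593]
open 0.009802497256478618 39.999216198921204
df [ 0.26510223  0.26512609 -3.31390784]
wrist key [([0.5412, -0.0246, 0.1093], 0.9), ([0.6556, 0.2316, 0.01], 0.6)]
wrist keyway [([0.5432, -0.0285, 0.089], 0.91)]
scene key [([0.6525, 0.2312, 0.0112], 0.96), ([0.5401, -0.0259, 0.0881], 0.68), ([0.54, -0.0265, 0.109], 0.66)]
scene keyway [([0.5426, -0.0246, 0.0901], 0.97), ([0.6003, -0.2849, 0.0003], 0.49)]
17.2417
```

View pics/c4.png

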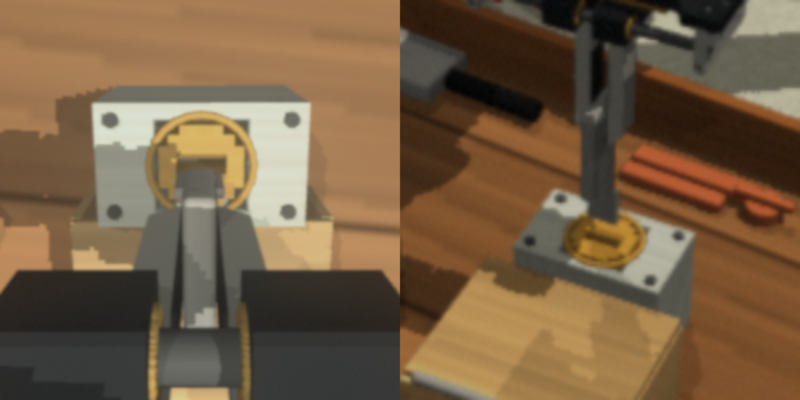

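In the wrist crop the key stands centred over the barrel, with the slot showing just behind the handle; the scene crop agrees. Insert with a guard, and search if it's blocked.

```bash
python3 - <<'E'
from h import *
yaw=.095; x0,y0=.5418,-.0242; Z=.102
ok=False
for i,(dx,dy) in enumerate(((0,0),(0,-.002),(0,.002),(.003,0),(-.003,0),(.002,-.003),(-.002,-.003))):
    p=[x0+dx-dy*np.sin(yaw),y0+dy]
    r.move_l([*p,.093+Z],vel=.08)
    f0=telemetry.current_wrist_force()
    g=r.move_l([*p,.0625+Z],vel=.05,guard=8)
    z=telemetry.current_ee_pos()[2]-Z; print(i,g,"foot",round(z,4),np.round(telemetry.current_wrist_force()-f0,1),np.round(telemetry.current_torque(),2))
    if z<.066: ok=True; break
print(ok,telemetry.current_ee_pos(),telemetry.current_t())
E
```

```text
0 False foot 0.0624 [ 0.8  0.2 -0.8] [ 0.04 -0.11  0.  ]
True [ 0.54197026 -0.02425318  0.16444596] 18.325
```

```bash
python3 - <<'E'
from h import *
p=telemetry.current_ee_pos()
r.move_l([p[0],p[1],.0622+.102],vel=.03,guard=12)
j0=np.array(telemetry.current_joints()); np.save("j0.npy",j0)
t0=np.array(telemetry.current_torque())
for a in (.3,.6,.9,1.2,1.35,1.42,1.47,1.51):
    j=j0.copy(); j[5]+=a; r.movej(j)
    dt=telemetry.current_torque()-t0; print(a,np.round(dt,3),np.round(telemetry.current_wrist_force(),1),round(telemetry.current_joints()[5]-j0[5],3))
    if abs(dt[2])>.6: break
snap("scene","s5"); snap("top","t5"); show("scene",("keyway",)); 
for c in ("scene","top"): print([(np.round(d["at"],3).tolist(),round(d["score"],2)) for d in models.boxes_of("bolt",c)[:2]])
print(telemetry.current_t())
s=cv2.imread("pics/s5.png")[200:350,220:370]; t=cv2.imread("pics/t5.png")[110:230,230:350]
cv2.imwrite("pics/c5.png",np.hstack([cv2.resize(s,(400,400)),cv2.resize(t,(400,400))]))
E
```

```text
0.3 [ 0.123  0.291 -0.038] [-1.2 -1.1 -1.2] 0.297
0.6 [0.24  0.357 0.005] [-1.1 -0.1 -1.4] 0.596
0.9 [0.452 0.37  0.01 ] [-0.7  1.4 -1.9] 0.895
1.2 [0.53  0.269 0.069] [-0.7  2.4 -2.3] 1.195
1.35 [ 0.702  0.294 -0.023] [-0.3  2.9 -2.3] 1.344
1.42 [0.868 0.202 0.007] [-0.6  3.6 -1.6] 1.416
1.47 [1.113 0.117 0.123] [-0.4  4.2 -2.7] 1.467
1.51 [1.056 0.034 0.391] [ 0.   4.5 -2.7] 1.507
scene keyway [([0.5407, -0.0249, 0.0887], 0.62)]
[([0.587, -0.02, 0.086], 0.69), ([0.55, -0.023, 0.09], 0.19)]
[]
21.4083
```

View pics/c5.png

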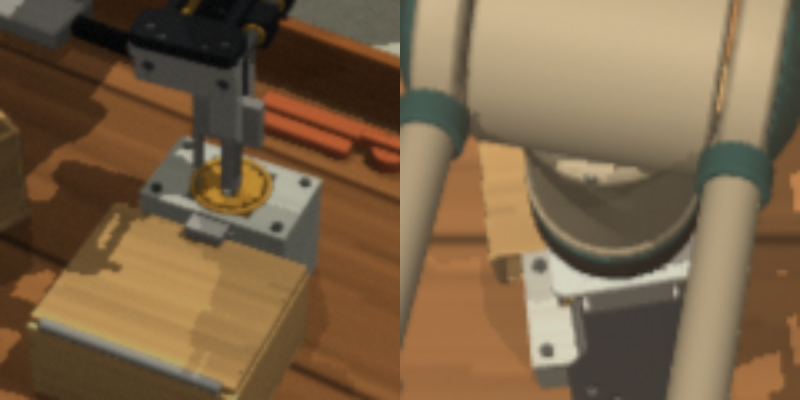

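The scene crop shows the bolt out over the flap's free edge (crop 210,228), and the torque rise means the stop is reached. Press slightly further, then turn home, relieve and draw out.

```bash
python3 - <<'E'
from h import *
j0=np.load("j0.npy"); t0=np.array(telemetry.current_torque())
def turn(a):
    j=j0.copy(); j[5]+=a; r.movej(j); t=telemetry.current_torque(); print(a,np.round(t,2),np.round(telemetry.current_wrist_force(),1)); return t[2]
turn(1.55)
for a in (1.0,.5,0,): turn(a)
for a in (-.08,-.13,-.17,-.21,-.24):
    if turn(a)<-.45: break
a0=a; turn(a0+.1)
p=telemetry.current_ee_pos()
r.move_l([p[0],p[1],p[2]+.033],vel=.06,guard=15); print(np.round(telemetry.current_ee_pos()-p,4),telemetry.current_wrist_force())
r.move_l([p[0],p[1],.115+.102],vel=.12)
snap("scene","s6"); show("scene",("key","key_throat","tub","keyway")); print(telemetry.current_t(),telemetry.current_opening())
r.move_to([.50,.20,.40],down(np.pi)); snap("wrist","w6"); snap("top","t6"); show("wrist",("tub","key","key_throat")); show("top",("tub","keyway"))
print(telemetry.current_t())
s=cv2.imread("pics/s6.png")[180:330,220:370]
cv2.imwrite("pics/c6.png",np.hstack([cv2.resize(s,(320,480)),cv2.imread("pics/w6.png")[:,160:]]))
E
```

```text
1.55 [ 1.16 -0.16  0.64] [ 0.7  4.1 -4. ]
1.0 [ 0.78  0.45 -0.05] [-2.4  3.5 -1.1]
0.5 [ 0.37  0.7  -0.06] [-3.9  1.6  0.3]
0 [-0.11  0.77 -0.06] [-2.6 -0.9 -0.2]
-0.08 [-0.32  0.71 -0.04] [-2.9 -1.3 -0.8]
-0.13 [-0.53  0.8  -0.06] [-3.4 -1.5 -1.2]
-0.17 [-0.73  0.95 -0.2 ] [-3.5 -3.2 -0.8]
-0.21 [-0.78  0.97 -0.43] [-4.3 -3.2 -1.7]
-0.24 [-0.76  0.94 -0.59] [-3.4 -3.6 -2.6]
-0.13999999999999999 [-0.47  0.89 -0.1 ] [-3.4 -2.  -2.2]
[0.0008 0.0001 0.0336] [ 0.25571145 -0.79001394 -0.86247366]
scene key [([0.6535, 0.2298, 0.0152], 0.94), ([0.234, -0.2682, 0.0179], 0.47)]
scene key_throat [([0.7094, 0.1875, 0.0065], 0.93), ([0.5562, -0.0228, 0.1867], 0.82), ([0.2242, -0.3335, 0.0107], 0.44)]
scene tub [([0.5368, 0.3075, 0.0017], 0.87)]
scene keyway [([0.5414, -0.025, 0.0889], 0.74)]
26.1167 0.009797613962164031
wrist tub [([0.5331, 0.3097, -0.0052], 0.7)]
wrist key []
wrist key_throat []
top tub [([0.5382, 0.3038, 0.0022], 0.77)]
top keyway [([0.5444, -0.0229, 0.0919], 0.61)]
27.5917
```

View pics/c6.png

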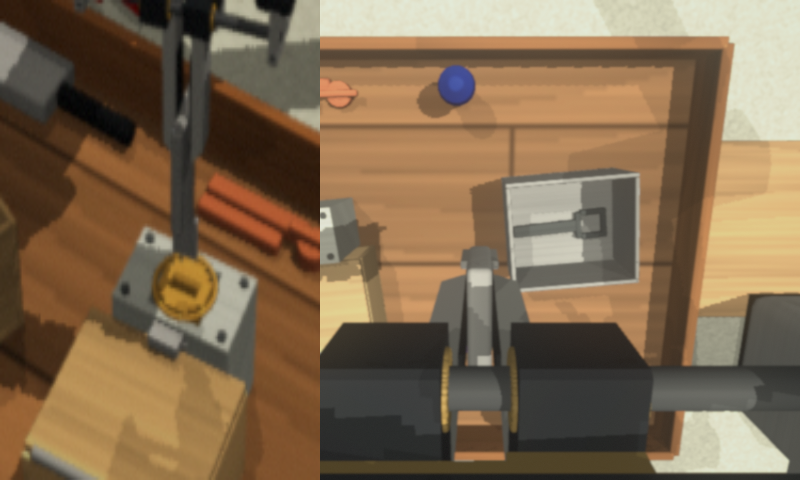

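The scene crop shows the key clear of the lock, the slot home and the bolt over the flap. The wrist part shows the tub rim corners at full-picture (346,184), (478,173), (478,281) and (354,291), and the key held upright. Hang it on the tub's near (-x) wall, stem outside.

```bash
python3 - <<'E'
from h import *
k=vision.get_calibration("wrist")
C=[ray(k,u,.092) for u in ((346,184),(478,173),(478,281),(354,291))]
for a,b in ((0,1),(3,2),(0,3),(1,2)): d=C[b]-C[a]; print(round(np.linalg.norm(d),4),round(np.degrees(np.arctan2(d[1],d[0])),2))
print(np.mean(C,0))
for c in ("top",):
    im=cv2.imread("pics/t6.png"); k=vision.get_calibration(c)
    for d in models.regions_of("tub",c)[:1]:
        cs,_=cv2.findContours(d["pixels"].astype(np.uint8),0,2); m=max(cs,key=cv2.contourArea); b=cv2.boxPoints(cv2.minAreaRect(m)); print("px",b.tolist(),[np.round(ray(k,u,.092)[:2],3).tolist() for u in b])
E
```

```text
0.1473 94.69
0.1474 94.84
0.1277 5.12
0.1273 5.2
[0.53579177 0.30904812 0.092     ]
px [[81.0, 194.0], [173.0, 194.0], [173.0, 245.0], [81.0, 245.0]] [[0.553, 0.384], [0.553, 0.21], [0.456, 0.208], [0.456, 0.38]]
```

```bash
python3 - <<'E'
from h import *
yaw=.087; c=np.array([.5365,.3085]); u=np.array([np.cos(yaw),np.sin(yaw)])
at=lambda s,z: [*(c+s*u),z]
Z=.124      # TCP height with the throat on the rim
q=down(yaw+np.pi)
r.move_to(at(-.077,Z+.06),q); r.hold(.1)
snap("wrist","w7"); k=vision.get_calibration("wrist")
g=r.move_l(at(-.077,Z+.002),vel=.1,guard=6); print("down",g,telemetry.current_ee_pos())
if telemetry.current_ee_pos()[2]<Z+.006:
    g=r.move_l(at(-.067,Z+.002),vel=.03,guard=3); p=telemetry.current_ee_pos(); print("slide",g,(p[:2]-c)@u,telemetry.current_wrist_force())
    g=r.move_l([p[0],p[1],Z-.004],vel=.02,guard=4); print("seat",g,telemetry.current_ee_pos(),telemetry.current_wrist_force())
snap("scene","s7"); print(telemetry.current_t())
a=cv2.imread("pics/w7.png")[100:400,200:500]; b=cv2.imread("pics/s7.png")[250:420,380:550]
cv2.imwrite("pics/c7.png",np.hstack([cv2.resize(a,(400,400)),cv2.resize(b,(400,400))]))
E
```

```text
down False [0.46032397 0.30197491 0.12645778]
slide True -0.0742120415241828 [ 0.42969355  1.22148876 -1.88214435]
seat True [0.46247188 0.30184759 0.12402404] [-0.75380509 -0.124365    4.38670354]
29.9917
```

View pics/c7.png

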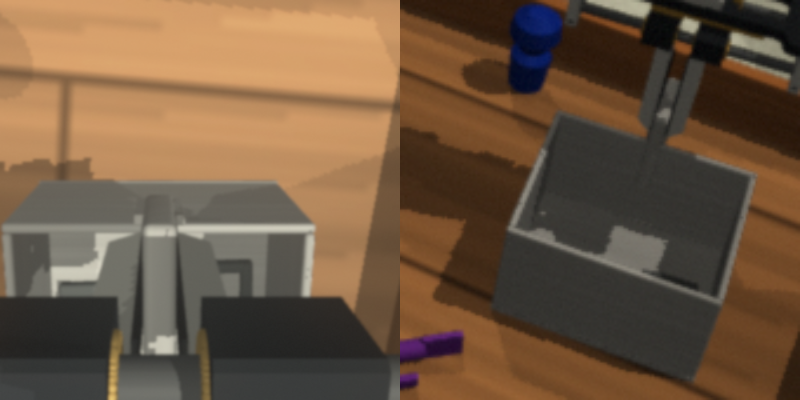

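The hook leg is inside the tub's near wall, with the handle resting on the rim at the expected height. I'll nudge the stem against the wall, seat it, let go and look.

```bash
python3 - <<'E'
from h import *
yaw=.087; c=np.array([.5365,.3085]); u=np.array([np.cos(yaw),np.sin(yaw)])
p=np.array(telemetry.current_ee_pos()); q0=p.copy()
r.move_l([p[0],p[1],.1255],vel=.03)
g=r.move_l([*(p[:2]+.005*u),.1255],vel=.02,guard=5); p=np.array(telemetry.current_ee_pos()); print(g,(p[:2]-c)@u,telemetry.current_wrist_force())
g=r.move_l([p[0],p[1],.121],vel=.02,guard=3); p=telemetry.current_ee_pos(); print(g,p[2],telemetry.current_wrist_force())
gripper_to(.03); r.hold(.2)
r.move_l([p[0],p[1],.22],vel=.12)
r.move_to([.40,.20,.36],down(yaw+np.pi)); r.hold(.3)
snap("scene","s8"); snap("wrist","w8"); show("scene",("key","key_throat","flap_edge")); show("wrist",("key","key_throat"))
print(telemetry.current_t())
a=cv2.imread("pics/w8.png")[60:360,280:580]; b=cv2.imread("pics/s8.png")[200:420,220:550]
cv2.imwrite("pics/c8.png",np.hstack([cv2.resize(a,(300,400)),cv2.resize(b,(500,400))]))
E
```

```text
True -0.07361988251272264 [ 0.0502162  -0.13485647  2.29663647]
True 0.12410954617889729 [-1.97251297  0.39731112  5.9193955 ]
scene key [([0.2343, -0.2671, 0.0175], 0.92), ([0.6517, 0.2314, 0.013], 0.82), ([0.4652, 0.2997, 0.0204], 0.67)]
scene key_throat [([0.708, 0.1915, 0.0046], 0.84), ([0.4765, 0.3013, 0.0914], 0.73), ([0.2262, -0.3411, 0.015], 0.62)]
scene flap_edge [([0.5778, -0.022, 0.0717], 0.74)]
wrist key [([0.4623, 0.2992, 0.024], 0.57)]
wrist key_throat [([0.7106, 0.1906, 0.0117], 0.92), ([0.4786, 0.3069, 0.0908], 0.79), ([0.6008, -0.0174, -0.0049], 0.67)]
33.8083
```

View pics/c8.png

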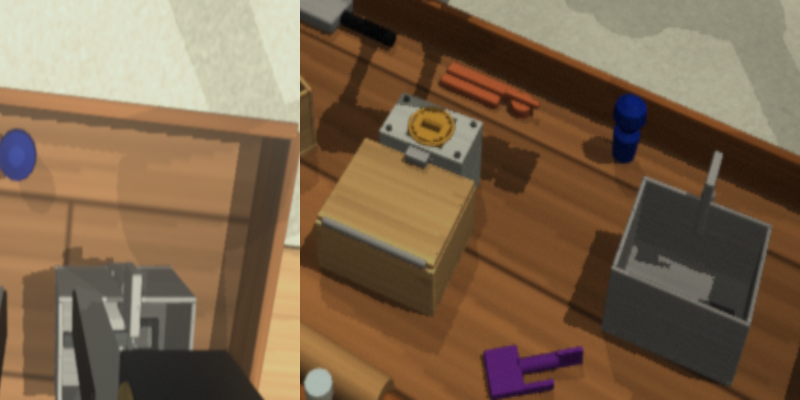

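The key hangs upright over the tub's near wall (crop 713,180) and nothing is touching it. The flap is shut with the bolt over it (415,155), the slot is home, and the other things are where they were. Handing in.

```bash
python3 -c "
from plant import r
print(r.sign_off())"
```

```text
the job is handed in; nothing more can be done
None
```

The corkscrew cell is locked with its flap shut and the bolt thrown, the key hangs upright by its hook on the tub's near rim, and the job was handed in at about 34 s of the 69 s limit; the judge's result was not shown.

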